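# Snap the lid of the clay tub home with the seating tool

## Task

The orange lid of the clay tub only lies loose on its four white spring catches. Take the wooden seating tool by its grip bar, press it squarely down on the middle of the lid until all four catches click over the lid's edge and the lid lies fully home, then stand the tool upright on the middle of the round cork mat and let go. Press the lid only with the tool, do not drop the tool, and leave the other things on the table where they are.

Things in the scene. Friction and masses are not known exactly. Their poses are not given: they have to be found in the camera images.
- tub: blue clay tub, 132 x 92 mm, in a light wooden holder board (160 x 130 x 12 mm) fixed to the table. Origin: centre of the board's underside; x along the tub's long side, z up. Two white spring catches on each long side at x +-40, y +-52.5 mm; their round noses (radius 6) are centred 75 mm above the origin, tops 81 mm; they give outward along y. Gap between opposite noses 93 mm.
- tub_rim (a point): centre of the tub's opening, level with the rim on which the lid comes to lie, 64 mm above the table
- lid: orange snap lid, plate 128 x 100 mm (long side x, as the tub's), 8 mm thick, with a 20 mm deep plug below that stays guided in the tub's opening. Origin: centre of the plate's underside. At the start it lies loose on the four catches, origin about 15 mm above tub_rim; when home it lies on the rim, origin level with tub_rim, held by the catches.
- seating_tool: loose wooden tool, 0.18 to 0.35 kg, standing upright. Foot block 84 (x) x 60 (y) x 22 mm high (lowest 6 mm black rubber); on its middle an upright light wooden grip bar, 60 mm long (x), 26 mm thick (y), 22 to 74 mm above the foot's underside, top rounded. Origin: centre of the foot's underside; z up.
- cork_mat: round cork mat, 140 mm across, 6 mm thick, fixed to the table. Origin: centre of its underside. The tool's place at the end. Tool and mat stand on either side of the tub, now this way, now that way round.
- ink_red: bystander: round dark red ink bottle with white cap, 43 mm across, 60 mm tall; origin under its centre
- glue: bystander: standing glue stick, yellow with blue cap, 26 mm across, 89 mm tall; origin under its centre
- tape: bystander: roll of brown tape lying flat, 90 mm across, 48 mm tall; origin under its centre
- green_tube: bystander: lying paint tube with a green band, 36 x 125 x 20 mm; origin under its centre, y along it
- lid_top (a point): middle of the lid's flat top, where to press. It takes about 10 to 15 N straight down; past half way the catches pull the lid down themselves. Pressed off the middle, it tilts and only one side clicks.
- tool_grip (a point): middle of the grip bar, 50 mm above the foot's underside; grip from above across the 26 mm thickness (fingers close along the tool's y); the fingertips may reach down to the foot's top
Not all that is in view belongs to the job. Leave any pink look-alike of the seating_tool alone.

How it is judged:
By the outcome, as a careful person would: the job done as asked, in the order asked, and still so for the second after the job is handed in, with the robot touching nothing.
It also fails if it takes over 51 s, if anything falls off the work surface, if the arm or the gripper's body presses on something with over 40 N, if the wrist force passes 120 N, or if a joint passes its speed limit or range.

## Robot

A 6-joint arm with a two-finger parallel gripper is mounted at the origin on a cart in front of the work surface, level with it; the furniture and walls round the work are solid. World frame = base frame: x ahead of the robot, y to its left, z up, the work surface at z = 0. Lengths are in mm, angles in rad, forces in N, time in s.
With the tool pointing down it reaches from about 350 to 975 mm from the base axis. Payload 7.1 kg.
Tool frame: the origin (TCP) lies midway between the tips of the shut fingers; the grasp point (between the pads) lies 19 mm behind it (ctrl.grip_point_offset is the distance from the TCP to the grasp point, in mm); z points along the fingers, y is the line along which they close (so a half turn about z gives the same grasp; the last joint's range is limited). The gripper opens to 88 mm and grips with 3 to 60 N. Pads are 20 mm wide; open, the fingers measure 115 mm over their backs; the gripper's body (75 mm by 178 mm) begins 61 mm behind the grasp point.
Start: joints at [1.088, 0.423, 1.63, -0, 1.089, -0.019], TCP at [279.561, 558.973, 222.675] pointing down, gripper open.
Joint ranges: [-3, 3], [-0.9, 2.11], [0.09, 2.58], [-1.31, 4.45], [0.11, 2.69], [-2.54, 2.54]. Speed limits (rad/s): [2.39, 2.39, 3.01, 3.14, 3.14, 3.14].

## Interface

Orientations are given as a rotation vector (axis times angle).
In Python, from workcell import get_obs, optics, close_job, spotter, ctrl gives the robot as it stands. The module is installed in compiled form; this text tells all that it offers.
- The arm moves only by the tool move_arm, never from a script. Its argument "rows" is a list of rows, each a list of 5 numbers: the shift along the tool's x, y, z in cm, then the turn about the tool's z in degrees, then the opening in per cent of the stroke, from 0 (shut) to 100 (fully open). A call has 1 to 10 rows; each row shifts and turns the commanded pose from where the row before left it, along the tool's axes as they then stand; what a row does not reach is not made up. A row lasts 1/8 s, in which the tool goes at most 62.5 mm and 10.7 degrees, less where a joint would pass 70% of its speed; a pose out of reach is approached as far as the arm can. A call with a gripper value outside its range is refused whole. The fingers move at their own pace and stop on an object; the grip force is fixed at half the most. Time passes only in rows, so rows that do not move let the fingers close. It gives the time, the measured TCP pose, the force, the opening and the grip force at its end, in the units of the state.
- get_obs(): the state, without advancing time (a new reading comes with each control period).
- optics.get_image(name): name is "scene" or "side" or "wrist"; returns the picture (480x640x3 uint8, blue, green, red); there is no depth.
- optics.calibration(name): a dict with "camera_matrix" (3x3 intrinsics, pixels), "xyz" and "orientation" of the camera in the world. Camera axes: x right, y down, z forward; pixel columns grow to the right and rows downward; lengths in mm; the calibration is good to about 2 mm. A picture is of the moment at which its call begins: read the wrist's pose just before it. calibration takes no time and is no camera call; for the wrist camera it gives the pose at the moment of the call.
- close_job(): hands the job in; it is judged then, once.
Trained networks look in the newest picture that a camera, given by its name, has taken for a name from the list of things; names that differ only in an ending like _2 or _b are one class to them, and where a whole thing is asked for, a point or a joint stands for the part that bears it (a point fixed in the world has none). Each returns a list of dicts, best first, with "conf" (0 to 1); they miss things now and then, are a little off and sometimes report something else, mostly with a low value. They report only what shows in the picture. A call takes as long as a camera call. They do not tell look-alikes from the thing itself.
- spotter.find_in(camera, label): "point" ([column, row] in pixels, amid what is visible of it).
- spotter.regions_of(camera, label): "region" (480x640 bool, what is visible of it) and "point" ([column, row] in pixels, amid what is visible of it).
The state is a dict: "t": time; "qpos": joint angles; "qvel": joint speeds; "joint_torque": joint torques, N m; "ee_pos": TCP position; "orientation": TCP orientation; "ft_force": force on the tool from outside, world axes, zero at the start; "moment": the same for the moment, N m; "width": finger opening in mm; "grasp_force": force on a finger pad.
Only numpy, scipy, OpenCV 4.12 (cv2) and the standard library are available. Lean on these libraries where they do the work, as an engineer would, in place of code of your own. Each camera call takes 0.05 s, during which the arm holds its last target. There are 200 camera calls.

## Working session

There is one attempt and no reset: what is moved stays moved. The work goes in short steps, Python scripts to look and compute and a tool call to move; the robot and the scene stay as the last step left them, time stands still between calls to the robot, and variables do not carry over. Pictures are saved under pics/ and viewed, at most 10 in all, crops included, and the job is handed in when it is done.

Besides the shell and the picture viewer there is one more tool, called after "Emit:" as name(argument=value, ...), one argument or row to a line, values as JSON. move_arm: Moves the arm, as the interface text tells. Its arguments: {"type":"object","properties":{"rows":{"type":"array","items":{"type":"array","items":{"type":"number"}}}},"required":["rows"]}

```bash
mkdir -p pics; cat > h.py <<'E'
import numpy as np, cv2
from scipy.spatial.transform import Rotation as R
from workcell import get_obs, optics, close_job, spotter, ctrl
def cal(n):
    c=optics.calibration(n); return np.array(c["camera_matrix"]),np.array(c["xyz"],float),np.array(c["orientation"],float)
def rot(o): return R.from_rotvec(o).as_matrix() if o.shape==(3,) else o
def ray(c,px,z):
    K,p,o=c; d=rot(o)@np.linalg.inv(K)@np.array([px[0],px[1],1.]); return p+d*(z-p[2])/d[2]
def proj(c,P):
    K,p,o=c; q=K@(rot(o).T@(np.array(P,float)-p)); return q[:2]/q[2]
E
python3 - <<'E'
from h import *
o=get_obs(); print({k:np.round(v,3) for k,v in o.items()})
ims=[]
for n,l in (("scene",1),("side",1)):
    im=optics.get_image(n); c=cal(n); print(n,[np.round(x,3).tolist() for x in c]); cv2.imwrite(f"pics/{n}0.png",im)
    for lab,z in (("seating_tool",40),("lid",84),("cork_mat",6),("tub",40)):
        for d in spotter.find_in(n,lab): print(lab,round(d["conf"],2),np.round(d["point"]),ray(c,d["point"],z).round())
E
```

```text
{'t': np.float64(0.0), 'qpos': array([ 1.088,  0.424,  1.631, -0.   ,  1.089, -0.019]), 'qvel': array([-0.   , -0.   ,  0.001,  0.   , -0.001,  0.   ]), 'joint_torque': array([-3.0000e-03, -5.4462e+01, -2.7367e+01,  6.4000e-02,  2.3000e-02,
       -0.0000e+00]), 'ee_pos': array([279.322, 558.491, 221.923]), 'orientation': array([-7.220e-01, -3.057e+00,  2.000e-03]), 'ft_force': array([-0.669,  0.519, -0.166]), 'moment': array([ 0.026, -0.006,  0.02 ]), 'grasp_force': np.float64(0.0), 'width': np.float64(87.92)}
scene [[[594.876, 0.0, 313.896], [0.0, 594.876, 231.029], [0.0, 0.0, 1.0]], [149.778, -989.903, 556.016], [-1.982, 0.412, -0.285]]
seating_tool 0.67 [226. 206.] [477. 193.  40.]
seating_tool 0.65 [264. 227.] [515.  57.  40.]
lid 0.85 [321. 235.] [ 570. -105.   84.]
cork_mat 0.66 [300. 321.] [ 471. -240.    6.]
tub 0.81 [322. 265.] [ 559. -135.   40.]
side [[[486.685, 0.0, 311.232], [0.0, 486.685, 230.496], [0.0, 0.0, 1.0]], [580.271, -840.424, 738.318], [-2.247, -0.052, -0.005]]
seating_tool 0.91 [286. 187.] [494. 204.  40.]
seating_tool 0.67 [299. 222.] [535.  58.  40.]
seating_tool 0.44 [249. 243.] [428. -25.  40.]
lid 0.83 [322. 251.] [590. -91.  84.]
lid 0.47 [285. 185.] [495. 144.  84.]
cork_mat 0.8 [271. 353.] [ 503. -290.    6.]
tub 0.73 [318. 279.] [ 584. -129.   40.]
```

View pics/side0.png

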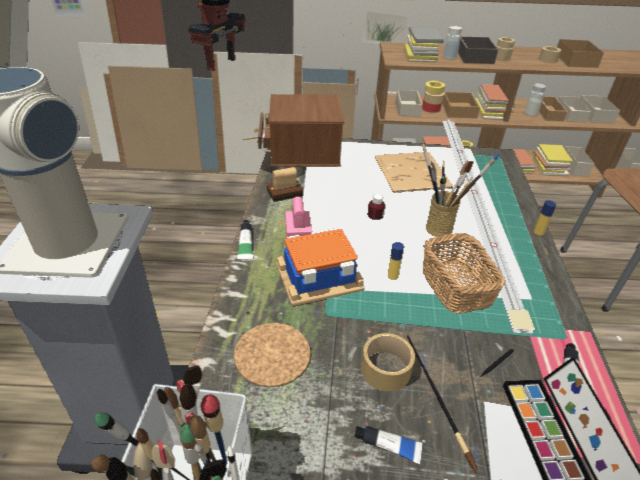

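View pics/scene0.png

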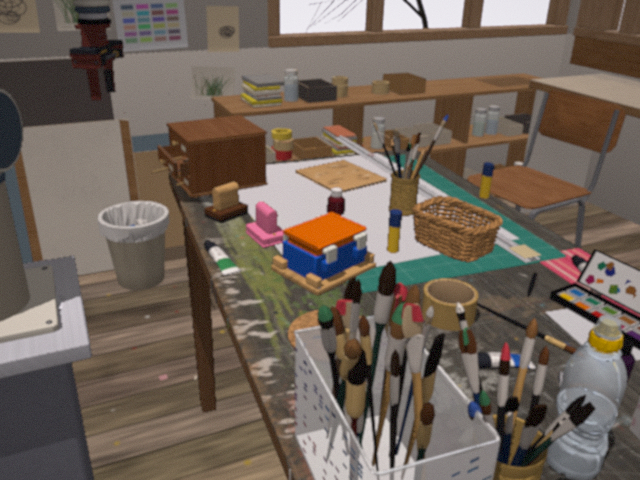

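Side view: the wooden tool with dark foot is at (286,187), and its pink look-alike at (299,218). The tub with the orange lid is at (320,265), the mat at (271,353), and the cabinet at (305,130). Candidates for the tool: side (286,187) wooden bar on a dark foot, (299,218) pink, and a low-confidence hit at (249,243), the green tube. By the description I choose (286,187), and I'll check it in a crop.

```bash
python3 - <<'E'
from h import *
im=cv2.imread("pics/side0.png"); cv2.imwrite("pics/c1.png",cv2.resize(im[90:260,220:390],None,fx=3.5,fy=3.5,interpolation=cv2.INTER_CUBIC)[:595])
c=cal("side"); b=ray(c,(272,165),0); b2=ray(c,(341,165),0); print(b,b2)
for h in (60,80,100,120,140,160): print(h,proj(c,b+[0,0,h]).round())
print("backright top",[ray(c,(341,97),h).round() for h in (100,140)], "crank",ray(c,(258,140),60))
k=cal("wrist");o=get_obs();r=R.from_rotvec(o["orientation"]).as_matrix();print("cam in tool",r.T@(k[1]-o["ee_pos"]),(r.T@rot(k[2])).round(2),k[0]); print(r.round(2))
E
```

```text
[438.85623953 374.13799852   0.        ] [639.08906872 388.54992645   0.        ]
60 [271. 147.]
80 [271. 140.]
100 [271. 134.]
120 [271. 127.]
140 [271. 121.]
160 [270. 114.]
backright top [array([636., 639., 100.]), array([633., 546., 140.])] crank [396.63353982 409.91579644  60.        ]
cam in tool [  69.93667338    0.71848668 -162.08402448] [[ 0.   -0.97 -0.26]
 [ 1.    0.   -0.  ]
 [ 0.   -0.26  0.97]] [[375.39867051   0.         323.80240334]
 [  0.         375.39867051 235.75179549]
 [  0.           0.           1.        ]]
[[-0.89  0.45 -0.  ]
 [ 0.45  0.89 -0.  ]
 [-0.   -0.   -1.  ]]
```

View pics/c1.png

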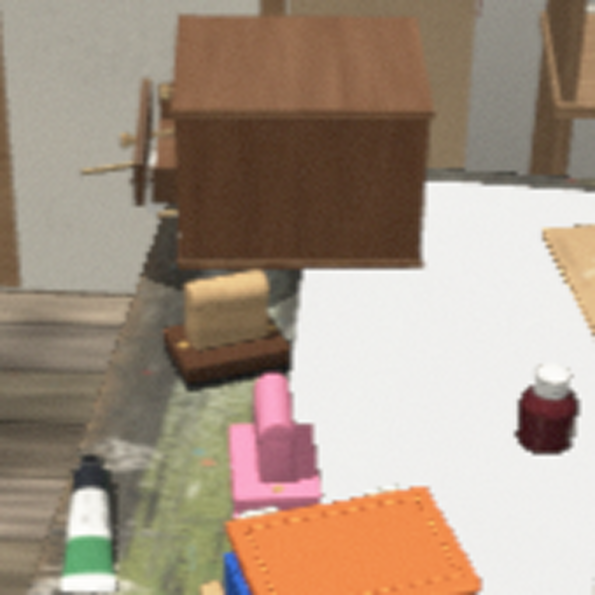

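The crop confirms it: a light wooden bar on a dark brown foot at crop (228,325), with the pink look-alike at (275,445), so I take the wooden one. The tool stands clear of the cabinet. I'll move the wrist above it.

Emit:
move_arm(
  rows=[
    [-4.3,-2.8,-0.5,0,100],
    [-4.3,-2.8,-0.5,0,100],
    [-4.3,-2.8,-0.5,0,100],
    [-4.3,-2.8,-0.5,0,100],
    [-4.3,-2.8,-0.5,0,100],
    [-4.3,-2.8,-0.5,0,100],
    [-4.3,-2.8,-0.5,0,100],
    [-4.3,-2.8,-0.5,-9,100],
    [0,0,0,-9,100],
    [0,0,0,-9,100],
  ],
)

```text
t: 1.75
ee_pos: [487.5, 203.9, 262.9]
orientation: [-0.017, 3.141, 0.0]
ft_force: [-0.6, -0.4, -0.7]
width: 87.7
grasp_force: 0.0
```

```bash
python3 - <<'E'
from h import *
c=cal("wrist"); im=optics.get_image("wrist"); cv2.imwrite("pics/w1.png",im)
o=get_obs();print(o["t"],o["ee_pos"],R.from_rotvec(o["orientation"]).as_matrix().round(3).tolist())
np.savez("w1.npz",K=c[0],p=c[1],o=c[2])
for lab,z in (("seating_tool",40),("lid",87),("tub",40)):
    for d in spotter.regions_of("wrist",lab):
        m=d["region"].astype(np.uint8); print(lab,round(d["conf"],2),np.round(d["point"]),ray(c,d["point"],z).round(), cv2.minAreaRect(cv2.findNonZero(m)))
E
```

```text
1.8 [487.30813677 204.19684504 262.83483476] [[-1.0, -0.018, 0.0], [-0.018, 1.0, 0.0], [-0.0, 0.0, -1.0]]
seating_tool 0.77 [354. 200.] [481. 236.  40.] ((353.31036376953125, 200.77586364746094), (80.40608215332031, 56.451385498046875), 68.19859313964844)
seating_tool 0.69 [226. 239.] [524. 101.  40.] ((218.4405975341797, 236.9059295654297), (55.622581481933594, 86.07071685791016), 84.2894058227539)
seating_tool 0.66 [ 38. 275.] [ 568. -106.   40.] ((45.04010009765625, 270.30657958984375), (72.69258117675781, 90.97643280029297), 89.18154907226562)
seating_tool 0.53 [154. 126.] [410.  36.  40.] ((162.5999298095703, 128.99884033203125), (33.48139572143555, 114.2099380493164), 85.96228790283203)
lid 0.6 [ 36. 275.] [550. -70.  87.] ((45.5, 270.0), (72.0, 91.0), 90.0)
tub 0.84 [101. 254.] [543. -34.  40.] ((93.39990234375, 253.32337951660156), (175.49063110351562, 96.99906921386719), 33.89616394042969)
```

View pics/w1.png

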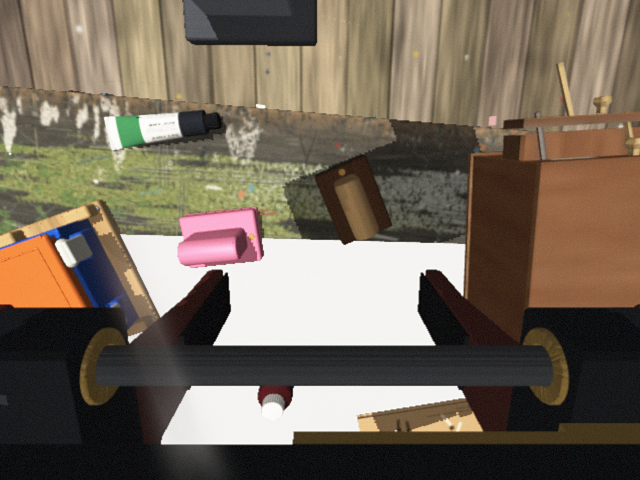

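The wrist view shows the wooden tool's foot with corners near (315,178), (365,155), (392,223) and (346,244). The pink look-alike is at (222,238), the lid and tub at left near (50,280), and the cabinet at right beyond column 468.

```bash
cat >> h.py <<'E'
def rectfit(c,pix,z,L,W):
    """pixels of 4 corners at height z -> centre, yaw of long side"""
    P=np.array([ray(c,p,z)[:2] for p in pix],np.float32); (x,y),(w,h),a=cv2.minAreaRect(P)
    if w<h: a+=90; w,h=h,w
    a=(a+90)%180-90
    return P.mean(0).round(1),(round(x,1),round(y,1)),(round(w),round(h)),round(a,1)
E
python3 - <<'E'
from h import *
d=np.load("w1.npz"); c=(d["K"],d["p"],d["o"])
print(rectfit(c,[(315,178),(365,155),(392,223),(346,244)],22,84,60))
print("bar top",ray(c,(346,180),74),ray(c,(372,233),74))
# predict
for y in (18,22,26):
  pass
E
```

```text
(array([485.1, 237.9], dtype=float32), (485.2, 238.1), (81, 58), 25.2)
bar top [456.91112286 224.74371591  74.        ] [507.50961603 251.2325335   74.        ]
```

Emit:
move_arm(
  rows=[
    [0,0,0,-8.2,100],
    [0,0,0,-8.2,100],
    [0,0,0,-8.1,100],
    [-0.5,1.6,4.5,0,100],
    [-0.5,1.7,4.5,0,100],
    [0,0,0,0,100],
    [0,0,0,0,100],
  ],
)

```text
t: 2.82
ee_pos: [482.8, 239.1, 173.8]
orientation: [-0.677, 3.067, 0.0]
ft_force: [0.8, 0.2, 0.1]
width: 87.7
grasp_force: 0.0
```

```bash
python3 - <<'E'
from h import *
c=cal("wrist"); im=optics.get_image("wrist"); cv2.imwrite("pics/w2.png",im)
o=get_obs();print(o["t"],o["ee_pos"],o["qpos"].round(2),R.from_rotvec(o["orientation"]).as_matrix().round(3).tolist())
np.savez("w2.npz",K=c[0],p=c[1],o=c[2])
E
```

```text
2.875 [483.258163   239.08685072 174.32263079] [ 0.44  0.36  1.86 -0.    0.92 -1.57] [[-0.907, -0.421, 0.002], [-0.421, 0.907, 0.001], [-0.002, -0.0, -1.0]]
```

View pics/w2.png

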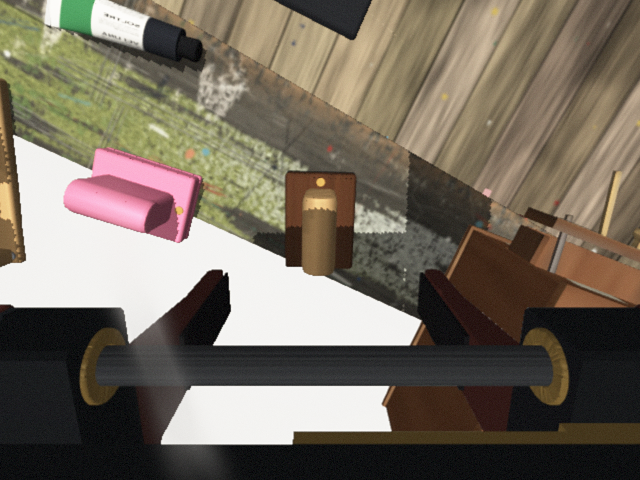

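The tool is squarely under the gripper: foot corners (286,172), (355,173), (354,267) and (287,266), bar at (319,235).

```bash
python3 - <<'E'
from h import *
d=np.load("w2.npz"); c=(d["K"],d["p"],d["o"])
print(rectfit(c,[(286,172),(355,173),(354,267),(287,266)],22,84,60), ray(c,(319,195),68),ray(c,(318,273),68))
E
```

```text
(array([484.5, 237.3], dtype=float32), (484.3, 237.8), (82, 59), 24.1) [458.07920783 224.28533021  68.        ] [512.39108026 248.53557581  68.        ]
```

Emit:
move_arm(
  rows=[
    [-0.1,-0.2,4.8,0,100],
    [0,0,4.8,0,100],
    [0,0,3.3,0,100],
    [0,0,1.5,0,100],
    [0,0,0,0,100],
    [0,0,0,0,0],
    [0,0,0,0,0],
    [0,0,0,0,0],
    [0,0,0,0,0],
    [0,0,0,0,0],
  ],
)

```text
t: 4.12
ee_pos: [483.9, 237.5, 28.8]
orientation: [-0.678, 3.067, 0.0]
ft_force: [-0.0, -0.3, -0.8]
width: 41.3
grasp_force: 0.0
```

Emit:
move_arm(
  rows=[
    [0,0,0,0,0],
    [0,0,0,0,0],
    [0,0,0,0,0],
    [0,0,0,0,0],
    [0,0,0,0,0],
    [0,0,0,0,0],
  ],
)

```text
t: 4.88
ee_pos: [484.0, 237.5, 28.7]
orientation: [-0.678, 3.067, 0.0]
ft_force: [0.3, -0.6, -0.4]
width: 25.8
grasp_force: 29.9
```

Emit:
move_arm(
  rows=[
    [0,0,-1,0,0],
    [0,0,-3,0,0],
    [0,0,-5,0,0],
    [0,0,-5,0,0],
    [0,0,-5,0,0],
    [0,0,-4,0,0],
    [0,0,0,0,0],
    [0,0,0,0,0],
  ],
)

```text
t: 5.88
ee_pos: [482.8, 237.1, 257.7]
orientation: [0.678, -3.066, 0.0]
ft_force: [-0.5, -0.3, -3.1]
width: 25.9
grasp_force: 29.8
```

Emit:
move_arm(
  rows=[
    [-0.2,-2,0,0,0],
    [-0.5,-4,0,0,0],
    [-0.6,-5,0,0,0],
    [-0.6,-5,0,0,0],
    [-0.6,-5,0,0,0],
    [-0.6,-5,0,0,0],
    [-0.5,-4.5,0,0,0],
    [-0.3,-3,0,0,0],
    [0,-1,0,0,0],
    [0,0,0,0,0],
  ],
)

```text
t: 7.12
ee_pos: [663.9, -59.7, 257.1]
orientation: [0.676, -3.066, -0.001]
ft_force: [0.2, 0.1, -2.6]
width: 25.8
grasp_force: 29.8
```

```bash
python3 - <<'E'
from h import *
c=cal("wrist"); im=optics.get_image("wrist"); cv2.imwrite("pics/w3.png",im)
o=get_obs();print(o["t"],o["ee_pos"],o["width"],o["ft_force"],R.from_rotvec(o["orientation"]).as_matrix().round(3).tolist())
np.savez("w3.npz",K=c[0],p=c[1],o=c[2])
E
```

```text
7.175 [663.84377344 -58.84555005 257.52875603] 26.23853735116004 [ 0.53354999  0.70801192 -1.87898055] [[-0.907, -0.421, -0.002], [-0.421, 0.907, 0.001], [0.002, 0.001, -1.0]]
```

View pics/w3.png

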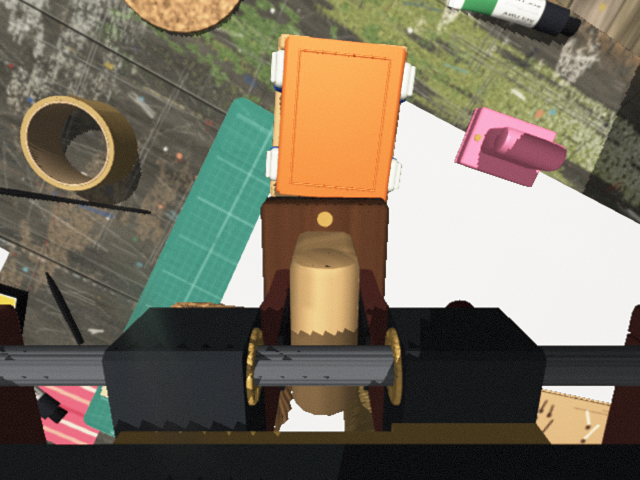

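The lid lies at (342,118), with corners near (286,36), (407,46), (386,199) and (277,194), almost clear of the held tool. The tape roll is at (80,143) and the mat at the top (185,0).

```bash
python3 - <<'E'
from h import *
d=np.load("w3.npz"); c=(d["K"],d["p"],d["o"])
im=cv2.imread("pics/w3.png"); h=cv2.cvtColor(im,cv2.COLOR_BGR2HSV)
m=cv2.inRange(h,(6,170,150),(18,255,255)); m=cv2.morphologyEx(m,cv2.MORPH_OPEN,np.ones((5,5)))
n,l,s,_=cv2.connectedComponentsWithStats(m); i=1+s[1:,4].argmax(); m=(l==i); print(s[i])
q=cv2.approxPolyDP(max(cv2.findContours(m.astype(np.uint8),0,1)[0],key=cv2.contourArea),8,True)[:,0]; print(q.tolist())
L=np.array([(r,np.where(m[r])[0][[0,-1]]) for r in range(60,181,4)],dtype=object)
P=lambda px:ray(c,px,87)[:2]
def ang(a): v,=[cv2.fitLine(np.array(a,np.float32),cv2.DIST_HUBER,0,.01,.01).ravel()]; return np.degrees(np.arctan2(v[1],v[0]))%180,v
l_=[P((x[0],r)) for r,x in L]; r_=[P((x[1]+1,r)) for r,x in L]
t_=[P((k,np.where(m[:,k])[0][0])) for k in range(300,395,4)]; b_=[P((k,np.where(m[:,k])[0][-1]+1)) for k in range(290,380,4)]
A=[ang(a) for a in (l_,r_,t_,b_)]; print([round(a[0],1) for a in A])
def X(a,b):
    M=np.array([[a[0],-b[0]],[a[1],-b[1]]]);t=np.linalg.solve(M,[b[2]-a[2],b[3]-a[3]]);return a[2:]+t[0]*a[:2]
C=[X(A[i][1],A[j][1]) for i,j in ((0,2),(1,2),(1,3),(0,3))]
print(np.round(C,1).tolist()," sides",[round(np.linalg.norm(C[i]-C[i-1])) for i in range(4)],"centre",np.mean(C,0))
E
```

```text
[  276    79   124   119 10136]
[[389, 79], [378, 109], [369, 102], [323, 121], [299, 106], [291, 120], [281, 96], [277, 191], [385, 197], [399, 100]]Traceback (most recent call last):
  File "<stdin>", line 7, in <module>
IndexError: index 0 is out of bounds for axis 0 with size 0
```

```bash
cat > lid.py <<'E'
from h import *
def lid(f,rows,cols,z,bot=True):
    d=np.load(f+".npz"); c=(d["K"],d["p"],d["o"])
    im=cv2.imread(f"pics/{f}.png").astype(int); B,G,Rr=im[...,0],im[...,1],im[...,2]
    m=((Rr>150)&(Rr-B>95)&(Rr-G>45)).astype(np.uint8); m=cv2.morphologyEx(m,cv2.MORPH_CLOSE,np.ones((9,9)))
    m=cv2.morphologyEx(m,cv2.MORPH_OPEN,np.ones((5,5)))
    n,l,s,_=cv2.connectedComponentsWithStats(m); i=1+s[1:,4].argmax(); m=(l==i); print(s[i])
    P=lambda px:ray(c,px,z)[:2]
    def ang(a): v=cv2.fitLine(np.array(a,np.float32),cv2.DIST_HUBER,0,.01,.01).ravel(); return np.degrees(np.arctan2(v[1],v[0]))%180,v
    E=lambda v,k:(np.where(v)[0][k]+(0 if k==0 else 1)-.5)
    l_=[P((E(m[r],0),r)) for r in rows]; r_=[P((E(m[r],-1),r)) for r in rows]
    t_=[P((k,E(m[:,k],0))) for k in cols]; b_=[P((k,E(m[:,k],-1))) for k in cols]
    A=[ang(a) for a in (l_,r_,t_,b_)]; print([round(a[0],1) for a in A])
    def X(a,b):
        M=np.array([[a[0],-b[0]],[a[1],-b[1]]]);t=np.linalg.solve(M,[b[2]-a[2],b[3]-a[3]]);return a[2:]+t[0]*a[:2]
    C=[X(A[i][1],A[j][1]) for i,j in ((0,2),(1,2),(1,3),(0,3))]
    print(np.round(C,1).tolist()," sides",[round(np.linalg.norm(C[i]-C[i-1]),1) for i in range(4)],"centre",np.mean(C,0))
E
python3 - <<'E'
from lid import *
lid("w3",range(60,181,4),range(300,380,4),87)
E
```

```text
[  276    35   130   163 18277]
[np.float32(19.6), np.float32(19.7), np.float32(109.4), np.float32(113.6)]
[[541.5, -150.3000030517578], [508.79998779296875, -57.29999923706055], [625.0999755859375, -15.699999809265137], [664.7000122070312, -106.4000015258789]]  sides [np.float32(130.8), np.float32(98.6), np.float32(123.6), np.float32(99.0)] centre [585.03015 -82.4498 ]
```

Emit:
move_arm(
  rows=[
    [0,0,0,2.7,0],
    [0,0,0,2.6,0],
    [1.5,0.1,0,0,0],
    [2.8,0.1,0,0,0],
    [2.6,0.1,0,0,0],
    [1.3,0.1,0,0,0],
    [0,0,4,0,0],
    [0,0,5,0,0],
    [0,0,3,0,0],
    [0,0,0,0,0],
  ],
)

```text
t: 8.43
ee_pos: [584.2, -82.1, 136.6]
orientation: [0.536, -3.091, -0.003]
ft_force: [-0.3, 0.0, -2.4]
width: 25.9
grasp_force: 29.8
```

```bash
python3 - <<'E'
from h import *
im=optics.get_image("side"); cv2.imwrite("pics/s2.png",cv2.resize(im[150:320,230:430],None,fx=3.5,fy=3.5,interpolation=cv2.INTER_CUBIC))
o=get_obs();print(o["t"],o["ee_pos"],o["ft_force"],R.from_rotvec(o["orientation"]).as_matrix().round(3).tolist())
E
```

```text
8.475 [585.71284948 -82.42459667 138.44595129] [ 0.04908559  0.65142052 -2.3440226 ] [[-0.942, -0.336, -0.001], [-0.336, 0.942, 0.0], [0.001, 0.001, -1.0]]
```

View pics/s2.png

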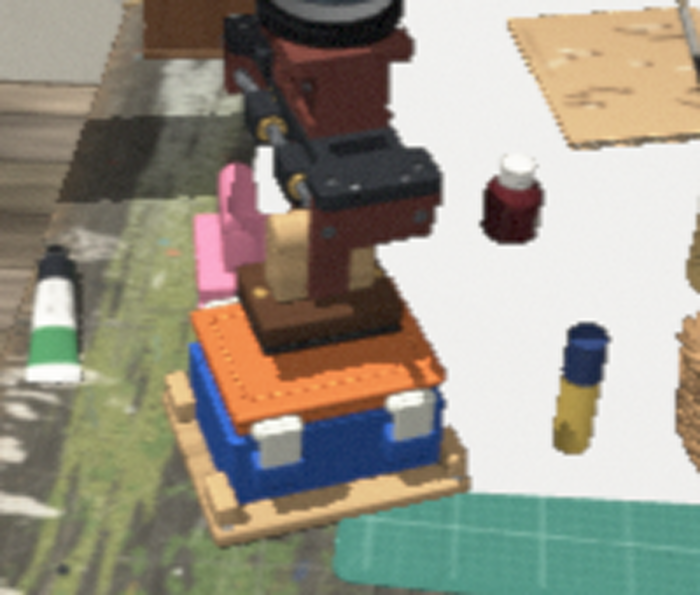

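The tool's foot hovers square over the lid at crop (325,315), about 20 mm above it. I'll go down gently and press.

Emit:
move_arm(
  rows=[
    [0,0,1.2,0,0],
    [0,0,0.8,0,0],
    [0,0,0.3,0,0],
    [0,0,0,0,0],
  ],
)

```text
t: 8.98
ee_pos: [586.2, -82.7, 115.8]
orientation: [-0.535, 3.095, -0.0]
ft_force: [1.5, -0.7, -2.3]
width: 25.7
grasp_force: 29.8
```

Emit:
move_arm(
  rows=[
    [0,0,0.2,0,0],
    [0,0,0.2,0,0],
    [0,0,0,0,0],
  ],
)

```text
t: 9.35
ee_pos: [587.5, -82.8, 113.4]
orientation: [-0.535, 3.093, -0.001]
ft_force: [-1.2, 1.2, 7.0]
width: 25.7
grasp_force: 29.9
```

Emit:
move_arm(
  rows=[
    [0,0,0.2,0,0],
    [0,0,0.2,0,0],
    [0,0,0,0,0],
  ],
)

```text
t: 9.72
ee_pos: [587.6, -82.7, 108.9]
orientation: [-0.535, 3.093, -0.001]
ft_force: [1.7, 2.3, 3.9]
width: 25.8
grasp_force: 29.9
```

Emit:
move_arm(
  rows=[
    [0,0,0.3,0,0],
    [0,0,0.3,0,0],
    [0,0,0,0,0],
  ],
)

```text
t: 10.1
ee_pos: [585.4, -82.7, 100.9]
orientation: [0.535, -3.094, -0.001]
ft_force: [-0.1, 0.2, -1.1]
width: 25.9
grasp_force: 29.8
```

Emit:
move_arm(
  rows=[
    [0,0,0.3,0,0],
    [0,0,0.2,0,0],
    [0,0,0,0,0],
  ],
)

```text
t: 10.48
ee_pos: [585.9, -82.7, 100.3]
orientation: [0.534, -3.096, -0.0]
ft_force: [-13.7, 3.6, 35.8]
width: 26.0
grasp_force: 30.0
```

Emit:
move_arm(
  rows=[
    [0,0,-1,0,0],
    [0,0,-3,0,0],
    [0,0,-5,0,0],
    [0,0,-4,0,0],
    [-0.5,-2,-2,0,0],
    [-0.5,-3,0,0,0],
    [-0.5,-4,0,0,0],
    [-0.5,-3,0,0,0],
    [0,0,0,0,0],
    [0,0,0,0,0],
  ],
)

```text
t: 11.72
ee_pos: [644.5, -188.6, 245.8]
orientation: [0.535, -3.094, -0.002]
ft_force: [0.3, -0.1, -2.5]
width: 25.8
grasp_force: 30.0
```

```bash
python3 - <<'E'
from h import *
c=cal("wrist"); im=optics.get_image("wrist"); cv2.imwrite("pics/w4.png",im)
o=get_obs();print(o["t"],o["ee_pos"],o["ft_force"],R.from_rotvec(o["orientation"]).as_matrix().round(3).tolist())
np.savez("w4.npz",K=c[0],p=c[1],o=c[2])
for d in spotter.regions_of("wrist","cork_mat"):
    m=d["region"]; ct=max(cv2.findContours(m.astype(np.uint8),0,1)[0],key=cv2.contourArea)[:,0]
    W=np.array([ray(c,p,6)[:2] for p in ct],np.float32); print(d["conf"],d["point"],cv2.boundingRect(ct),cv2.minEnclosingCircle(W),ray(c,d["point"],6))
s=optics.get_image("side")[210:320,250:400]
cv2.imwrite("pics/m4.png",np.vstack([cv2.resize(im[:330],(580,299)),cv2.resize(s,(409,300),interpolation=cv2.INTER_CUBIC)if 0 else np.hstack([cv2.resize(s,(409,300),interpolation=cv2.INTER_CUBIC),np.zeros((300,171,3),np.uint8)])]))
E
```

```text
11.775 [ 644.5844853  -188.30606489  246.06002246] [-1.01427263 -0.04339323 -2.77015559] [[-0.942, -0.336, -0.001], [-0.336, 0.942, 0.001], [0.001, 0.001, -1.0]]
0.7 [277.5, 48.5] (205, 0, 144, 111) ((504.6854553222656, -286.4906005859375), 69.68901824951172) [ 515.54924361 -281.98894335    6.        ]
```

View pics/m4.png

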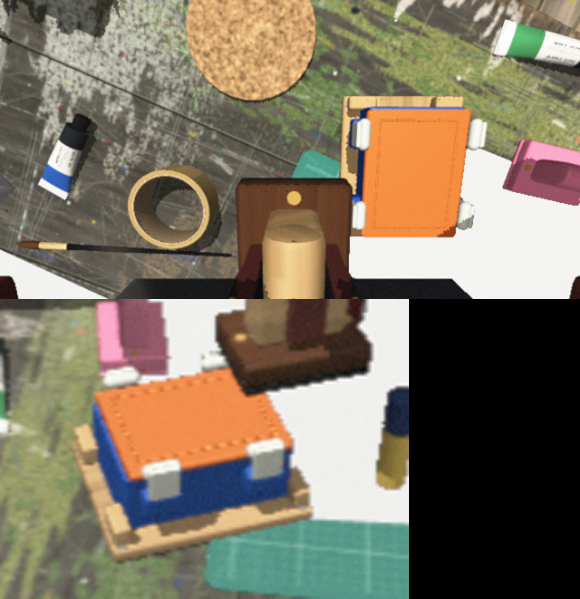

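All four white catches now overlap the orange lid's edge (top view (360,133), (477,133), (360,212), (466,213)) and the lid lies flush in the side crop. The mat is visible at (250,35). I'll check the clearance to the brush box near the mat.

```bash
python3 - <<'E'
from h import *
s=cal("side");k=cal("scene")
def M(c): 
    r=rot(c[2]).T; return c[0]@np.c_[r,-r@c[1]]
for a,b in (((193,373),(387,268)),((211,402),(387,268)),((188,385),(387,268)),((103,420),(326,310)),((250,390),(498,440)),((140,390),(300,330))):
    X=cv2.triangulatePoints(M(s),M(k),np.array(a,float),np.array(b,float)).ravel();X=X[:3]/X[3];print(a,b,X.round(),(proj(s,X)-a).round(),(proj(k,X)-b).round())
for z in(100,150,200,250): print(z,[ray(s,p,z).round().tolist()[:2] for p in((193,373),(211,402),(250,390))])
E
```

```text
(193, 373) (387, 268) [ 447. -519.  257.] [3. 6.] [-3. -3.]
(211, 402) (387, 268) [ 457. -526.  247.] [ -7. -12.] [8. 7.]
(188, 385) (387, 268) [ 443. -531.  261.] [0. 1.] [-1. -1.]
(103, 420) (326, 310) [ 358. -569.  251.] [-1. -2.] [1. 1.]
(250, 390) (498, 440) [ 516. -615.  168.] [ -1. 115.] [-15. -70.]
(140, 390) (300, 330) [ 362. -492.  182.] [1. 2.] [-1. -1.]
100 [[398.0, -404.0], [435.0, -452.0], [488.0, -429.0]]
150 [[412.0, -438.0], [446.0, -482.0], [496.0, -461.0]]
200 [[427.0, -473.0], [458.0, -512.0], [503.0, -494.0]]
250 [[441.0, -507.0], [469.0, -543.0], [510.0, -526.0]]
```

Emit:
move_arm(
  rows=[
    [2,-0.6,0,0,0],
    [4,-1.1,0,0,0],
    [4.5,-1.2,0,0,0],
    [4,-1.1,0,0,0],
    [2,-0.6,0,0,0],
    [0,0,4,0,0],
    [0,0,5,0,0],
    [0,0,5,0,0],
    [0,0,4,0,0],
    [0,0,1.5,0,0],
  ],
)

```text
t: 13.12
ee_pos: [504.1, -287.0, 49.6]
orientation: [0.535, -3.093, -0.004]
ft_force: [-0.0, 0.6, -2.5]
width: 25.9
grasp_force: 30.0
```

Emit:
move_arm(
  rows=[
    [0,0,0,0,0],
    [0,0,0,0,0],
  ],
)

```text
t: 13.38
ee_pos: [506.5, -288.4, 53.3]
orientation: [-0.535, 3.093, -0.003]
ft_force: [0.0, 0.0, -2.0]
width: 26.1
grasp_force: 30.0
```

```bash
python3 - <<'E'
from h import *
c=cal("wrist"); im=optics.get_image("wrist"); cv2.imwrite("pics/w5.png",im); s=optics.get_image("side")
o=get_obs();print(o["t"],o["ee_pos"],o["ft_force"],o["width"])
np.savez("w5.npz",K=c[0],p=c[1],o=c[2])
s=s[300:410,200:350]
cv2.imwrite("pics/m5.png",np.vstack([cv2.resize(im[:330],(580,299)),np.hstack([cv2.resize(s,(409,300),interpolation=cv2.INTER_CUBIC),np.zeros((300,171,3),np.uint8)])]))
for d in spotter.regions_of("wrist","cork_mat"):
    ct=max(cv2.findContours(d["region"].astype(np.uint8),0,1)[0],key=cv2.contourArea)[:,0]
    W=np.array([ray(c,p,6)[:2] for p in ct],np.float32); print(d["conf"],cv2.boundingRect(ct),cv2.minEnclosingCircle(W))
E
```

```text
13.475 [ 506.43187275 -288.40731306   53.43505142] [-0.14895214 -0.75184115 -2.82522917] 26.347095021153258
0.62 (209, 134, 239, 174) ((503.4750061035156, -286.47894287109375), 69.74125671386719)
0.6 (260, 195, 129, 151) ((512.86865234375, -286.6105651855469), 53.89228057861328)
```

View pics/m5.png

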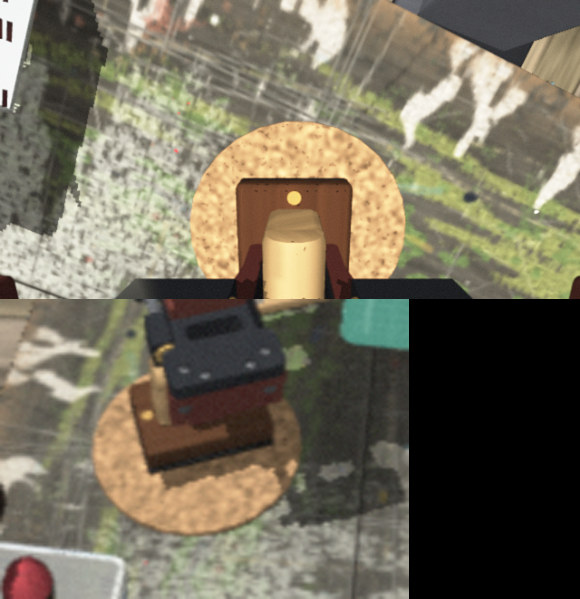

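The foot hovers centred over the mat (top view (293,220)) within about 3 mm. I'll trim that and set it down.

Emit:
move_arm(
  rows=[
    [0.2,0.3,0.6,0,0],
    [0,0,0.6,0,0],
    [0,0,0.4,0,0],
    [0,0,0.2,0,0],
    [0,0,0,0,0],
    [0,0,0,0,0],
  ],
)

```text
t: 14.28
ee_pos: [502.1, -285.4, 34.4]
orientation: [0.535, -3.095, -0.001]
ft_force: [-4.5, 1.9, 9.0]
width: 26.2
grasp_force: 30.0
```

Emit:
move_arm(
  rows=[
    [0,0,0,0,60],
    [0,0,0,0,60],
    [0,0,0,0,80],
    [0,0,0,0,80],
    [0,0,0,0,80],
    [0,0,0,0,80],
    [0,0,0,0,80],
    [0,0,0,0,80],
  ],
)

```text
t: 15.28
ee_pos: [502.4, -285.6, 33.7]
orientation: [-0.535, 3.096, -0.0]
ft_force: [0.3, 0.1, -1.0]
width: 70.4
grasp_force: 0.0
```

Emit:
move_arm(
  rows=[
    [0,0,-1,0,80],
    [0,0,-3,0,80],
    [0,0,-5,0,80],
    [0,0,-5,0,80],
    [0,0,-5,0,80],
    [-1,0,-3,0,80],
    [0,0,0,0,80],
    [0,0,0,0,80],
  ],
)

```text
t: 16.27
ee_pos: [511.0, -281.9, 252.9]
orientation: [0.536, -3.094, -0.001]
ft_force: [-0.6, 0.3, -0.8]
width: 69.9
grasp_force: 0.0
```

```bash
python3 - <<'E'
from h import *
c=cal("wrist"); w=optics.get_image("wrist"); s=optics.get_image("side")
o=get_obs();print(o["t"],o["ee_pos"],o["ft_force"],o["width"])
cv2.imwrite("pics/m6.png",np.vstack([cv2.resize(w[:330],(580,299)),cv2.resize(s[180:400,200:420],(300,300),interpolation=cv2.INTER_CUBIC) if 0 else np.hstack([cv2.resize(s[220:390,220:420],(353,300),interpolation=cv2.INTER_CUBIC),np.zeros((300,227,3),np.uint8)])]))
E
```

```text
16.375 [ 510.7059051  -281.80811818  252.04394587] [0.10780073 0.18527871 0.21891548] 70.40113165769957
```

View pics/m6.png

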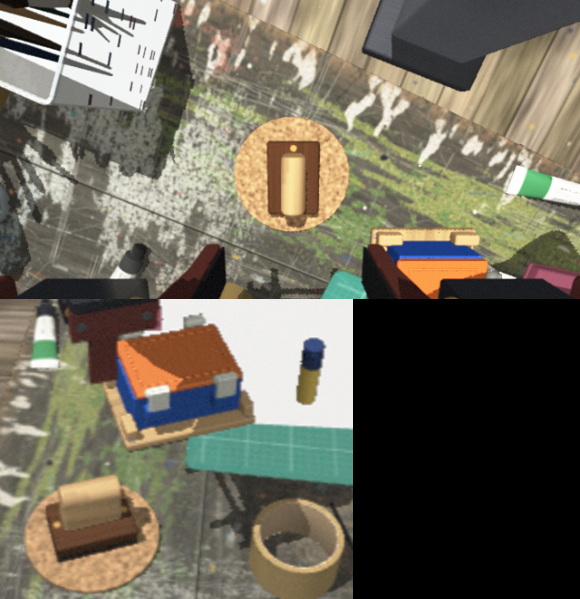

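The tool stands upright in the middle of the mat (top view (293,177)), the gripper is clear, and the lid is still home under its catches. I'm handing the job in.

```bash
python3 -c "
from h import *
print(close_job())"
```

```text
the job is handed in; nothing more can be done
None
```

The lid is pressed home under all four catches, the seating tool stands upright in the middle of the cork mat, and the job was handed in at about 16 s.

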